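Hold the spice jar clamped for date stamping

ROBOT

A 7-joint arm with a two-finger parallel gripper is mounted at the origin on the work surface; the furniture and walls round the work are solid. World frame = base frame: x ahead of the robot, y to its left, z up, the work surface at z = 0. Lengths are in m, angles in rad, forces in N, time in s.
With the tool pointing down it reaches from about 0.4 to 0.85 m from the base axis. Payload 10.4 kg.
Tool frame: the origin (TCP) lies at the very end of the fingers, on their centre line; the grasp point (between the pads) lies 19 mm behind it; z points along the fingers, y is the direction in which the jaws open and shut (so a half turn about z gives the same grasp; the last joint's range is limited). The gripper opens to 87 mm and grips with 3 to 60 N. Pads are 19 mm wide; open, the fingers measure 117 mm over their backs; the gripper's body (75 mm by 190 mm) begins 51 mm behind the grasp point.
Start: joints at [1.304, 0.332, -0.065, 1.46, 0.022, 1.35, -0.088], TCP at [0.151, -0.607, 0.223] pointing down, gripper open.
Joint ranges: [-2.6, 2.6], [-0.5, 2.12], [-1.47, 1.34], [0.16, 2.42], [-1.27, 4.41], [0.06, 2.06], [-2.6, 2.6]. Speed limits (rad/s): [2.22, 2.22, 2.79, 2.79, 3.14, 3.14, 3.14].

INTERFACE

Orientations are given as a unit quaternion [x, y, z, w].
In Python, from rig import env, viewer gives the robot as it stands. The module is installed in compiled form; this text tells all that it offers.
- The arm moves only by the tool jog_arm, never from a script. Its argument "rows" is a list of rows, each a list of 3 entries, a list of its own where there are three numbers: the shift along the tool's x, y, z in cm, then the turn, a rotation vector about the tool's x, y, z in rad, then the gripper command: -1 is fully open, 1 is shut, values between are in proportion. A call has 1 to 12 rows; each row is the pose to reach, as a shift and turn from the pose commanded when the call began, along the tool's axes at that moment; what a row does not reach only later rows make up. A row lasts 1/12 s, in which the tool goes at most 41.7 mm and 7.16 degrees, less where a joint would pass 70% of its speed; a pose out of reach is approached as far as the arm can. A call with a gripper value outside its range is refused whole. The fingers move at their own pace and stop on an object; "squeeze" is the grip in N (left out, the last holds). Time passes only in rows, so rows that repeat a pose let the fingers close. It gives the time, the measured TCP pose, the force and the opening at its end, in the units of the state.
- env.get_state(): the state, without advancing time (a new reading comes with each control period).
- viewer.capture(name): name is "side" or "top"; returns the picture (480x640x3 uint8, blue, green, red); there is no depth.
- viewer.camera_params(name): a dict with "vfov" (degrees; the focal length in pixels is half the picture's height over the tangent of half this angle, whatever the lens; pixels are square), "cx", "cy" (the principal point, pixels), "k1" (the pictures are not rectified: a ray, as slopes to the right and down, at radius r is drawn at 1 + k1 r^2 times it, then the intrinsics apply), "rvec" (rotation vector, rad) and "tvec" (3), from world to camera coordinates, as OpenCV has them. Camera axes: x right, y down, z forward; pixel columns grow to the right and rows downward; lengths in m; the calibration is good to about 2 mm. A picture is of the moment at which its call begins. camera_params takes no time and is no camera call.
- env.job_done(): hands the job in, once; it reports no verdict.
The state is a dict: "t": time; "joint_pos": joint angles; "joint_vel": joint speeds; "effort": joint torques, N m; "tcp_pos": TCP position; "eef_rot": TCP orientation; "ft_force": force on the tool from outside, world axes, zero at the start; "moment": the same for the moment, N m; "finger_gap": opening from 0.0 (shut) to 1.0 (fully open).
Only numpy, scipy, OpenCV 4.12 (cv2) and the standard library are available. Lean on these libraries where they do the work, as an engineer would, in place of code of your own. Each camera call takes 0.05 s, during which the arm holds its last target. There are 200 camera calls.

TASK

Gently lay the spice jar that stands nearest the grey jig (not the one far right beside the big glass jar) on its side in the white V cradle of the jig, cap toward the fixed steel stop, and let go of it. Then push the black clamp handle toward the jar until its red pointers stand in the green bands, about 30 mm in, so that the sprung nose pins the jar against the stop for date stamping; the program finishes while still holding the handle there against its spring. Leave the other things on the table where they are.

Things in the scene. Friction and masses are not known exactly. Their poses are not given: they have to be found in the camera images.
- jar_mid (a point): the spice jar, a closed round jar with a label and a white cap, 46 mm across, 98 mm tall, about 0.11 kg, standing upright at the start, to the right of the jig (another such jar, beside the big glass jar with the yellow lid far to the right, is not meant); this point is its centre, half-way up; z axis points from base to cap
- jar_cap (a point): centre of the top of the jar's cap, 49 mm along the jar's z axis from its centre
- jig: fixed jig, grey base plate 84x262x12 mm. Origin on the table under the middle of the cradle; y axis runs along the cradle, from clamp (-y end) to stop (+y end). Two white V rests, 14 mm thick, centred at y = -35 and +35 mm (56 mm free between them for fingers), arms 30 mm to either side in x, up to 60 mm above the table. Beside the carriage white scale strips with 10 mm green bands
- stop_face (a point): middle of the face of the fixed stop's rubber pad, 57 mm from the cradle's middle toward jig +y, 40 mm above the table; the steel stop is 44 mm wide, its top 60 mm above the table, its rear rib ends 25 mm behind this face
- cradle_mid (a point): centre of the jar when it lies in the middle of the cradle: on the cradle's axis, 62 mm above the table, mid-way between the V rests. The jar may be laid up to 8 mm nearer the stop or 14 mm nearer the clamp (it then touches stop or nose); the clamp slides it to the stop
- clamp (a joint): travel of the sprung clamp carriage along jig +y, m: 0 at rest, at most 0.045; the red pointers stand in the green bands from 0.025 to 0.035. Return spring 1.3 N + 130 N/m. The carriage is a blue block 50x34 mm, top 53 mm above the table, with the handle on it
- nose_tip (a point): tip of the rubber nose ahead of the carriage, 20 mm across, 52 mm above the table, 57 mm in front of the handle's axis, on its own spring (1.5 N + 500 N/m). It presses the jar against the stop from about 0.022 of clamp travel; the handle then needs about 11 N at 0.030
- handle_grip (a point): middle of the black upright handle grip on the carriage: 22 to 24 mm across, from 72 to 117 mm above the table, this point at 95 mm; 120 mm from the cradle's middle toward jig -y at rest; moves with the carriage
- stamp: bystander, to be left alone: hand date stamp with a turned wooden grip, 33x52x107 mm, standing; origin at the centre of its underside
- tin: bystander, to be left alone: food tin, 75 mm across, 58 mm tall; origin at the centre of its underside
- ribbon: bystander, to be left alone: red ribbon roll, 55 mm across, 32 mm tall; origin at the centre of its underside
Mind the look-alikes: they are no part of the job. Leave any pink look-alike of the part that bears jar_mid alone.

How it is judged:
By the outcome, as a careful person would: the job done as asked, in the order asked, and still so for the second after the job is handed in, while the arm keeps its last pose, push and grip.
It also fails if it takes over 48 s, if anything falls off the work surface, if the arm or the gripper's body presses on something with over 40 N, if the wrist force passes 120 N, or if a joint passes its speed limit or range.

## Working session

There is one attempt and no reset: what is moved stays moved. The work goes in short steps, Python scripts to look and compute and a tool call to move; the robot and the scene stay as the last step left them, time stands still between calls to the robot, and variables do not carry over. Pictures are saved under pics/ and viewed, about 8 in all and at most 12, crops included, and the job is handed in when it is done.

Besides the shell and the picture viewer there is one more tool, called after "Emit:" as a command line: name --argument value ..., lists and objects as JSON in quotes. jog_arm: Moves the arm, as the interface text tells. Its arguments: {"type":"object","properties":{"rows":{"type":"array"},"squeeze":{"type":"number"}},"required":["rows"]}

```bash
mkdir -p pics; cat > h.py <<'E'
import numpy as np, cv2
from rig import env, viewer
from scipy.spatial.transform import Rotation as R
def cam(n):
    p=viewer.camera_params(n); f=240/np.tan(np.radians(p["vfov"])/2)
    Rm=R.from_rotvec(np.ravel(p["rvec"])).as_matrix(); t=np.ravel(p["tvec"]); return p,f,Rm,t
def ray(n,u,v):
    p,f,Rm,t=cam(n); d=np.array([(u-p["cx"])/f,(v-p["cy"])/f]); s=d.copy()
    for _ in range(20): s=d/(1+p["k1"]*(s@s))
    w=Rm.T@np.array([s[0],s[1],1]); return -Rm.T@t, w/np.linalg.norm(w)
def onz(n,u,v,z):
    o,d=ray(n,u,v); return o+d*(z-o[2])/d[2]
def proj(n,P):
    p,f,Rm,t=cam(n); c=Rm@np.array(P)+t; s=c[:2]/c[2]; s=s*(1+p["k1"]*(s@s)); return f*s+[p["cx"],p["cy"]]
def tri(a,b):
    (o1,d1),(o2,d2)=a,b
    A=np.stack([d1,-d2],1); k=np.linalg.lstsq(A,o2-o1,rcond=None)[0]
    p,q=o1+d1*k[0],o2+d2*k[1]; return (p+q)/2,np.linalg.norm(p-q)
E
python3 - <<'E'
from h import *
s=env.get_state(); print(s)
for n in("side","top"):
    print(n,viewer.camera_params(n), ray(n,320,240)); cv2.imwrite(f"pics/{n}0.png",viewer.capture(n))
E
```

```text
{'t': 0.0, 'joint_pos': array([ 1.30441537,  0.33285737, -0.06470556,  1.46095724,  0.0216051 ,
        1.3498931 , -0.08849382]), 'joint_vel': array([ 7.43528838e-05, -1.87744881e-03, -2.38278356e-04,  1.38085995e-03,
       -1.64966006e-03, -3.56662933e-04,  5.43727582e-04]), 'effort': array([-1.63628938e-04, -6.23260689e+01,  2.46443687e-02, -3.89908791e+01,
       -6.14030496e-02,  3.96119140e-02,  1.91668914e-04]), 'tcp_pos': array([ 0.15075907, -0.60614015,  0.22175541]), 'eef_rot': array([ 9.92578239e-01,  1.21605660e-01, -1.20835641e-04, -6.99284786e-04]), 'ft_force': array([ 0.42392253, -0.15352819,  1.59002447]), 'moment': array([ 0.00028278, -0.00522895,  0.00374326]), 'finger_gap': 1.0008960696928613}
side {'vfov': 52.196331741398396, 'cx': 318.1895329863752, 'cy': 238.24105695518682, 'k1': -0.06943985540735509, 'rvec': array([ 0.37398308, -2.64897885,  1.40059126]), 'tvec': array([0.36317403, 0.17883074, 1.01171999])} (array([0.15429686, 0.80739168, 0.71537703]), array([ 0.21698726, -0.79472989, -0.56685177]))
top {'vfov': 46.899934615777944, 'cx': 326.6583723163135, 'cy': 233.32236803536418, 'k1': 0.04525703597360109, 'rvec': array([ 2.15933499, -2.19972362,  0.06232795]), 'tvec': array([-0.07340039,  0.37500703,  1.43184953])} (array([ 0.27244746, -0.09786234,  1.45341196]), array([ 0.05818756,  0.02438953, -0.99800769]))
```

View pics/side0.png

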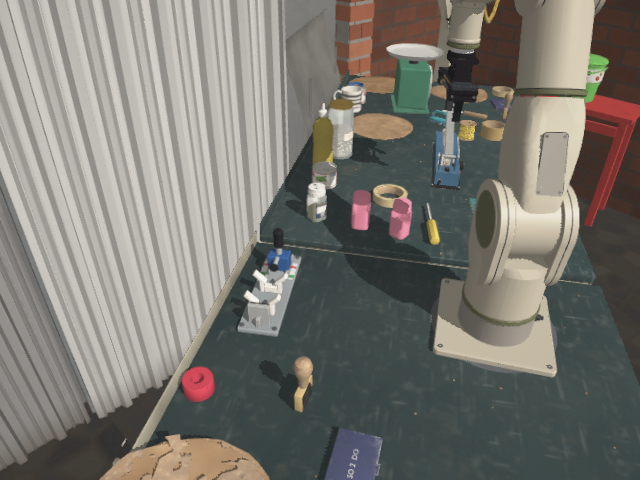

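View pics/top0.png

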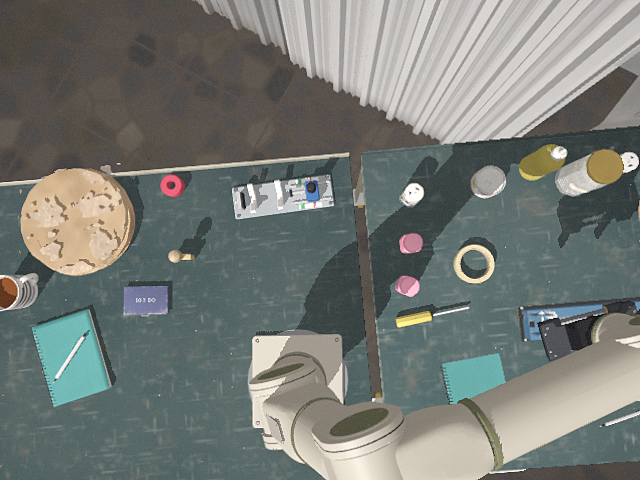

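Candidates: jar at top (411,195) / side (317,202) is the white-capped jar nearest the jig. The other white-capped jar at top (628,162) is beside the big jar, so it is excluded, and the pink ones at top (411,243) and (407,286) are look-alikes. I'll confirm with a crop.

```bash
python3 - <<'E'
import cv2,numpy as np
t=cv2.imread("pics/top0.png")[145:250,225:440]; s=cv2.imread("pics/side0.png")[170:340,230:350]
cv2.imwrite("pics/ct.png",cv2.resize(t,None,fx=3.7,fy=3.7,interpolation=cv2.INTER_CUBIC))
cv2.imwrite("pics/cs.png",cv2.resize(s,None,fx=3.5,fy=3.5,interpolation=cv2.INTER_CUBIC))
E
```

```text
(no output)
```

View pics/ct.png

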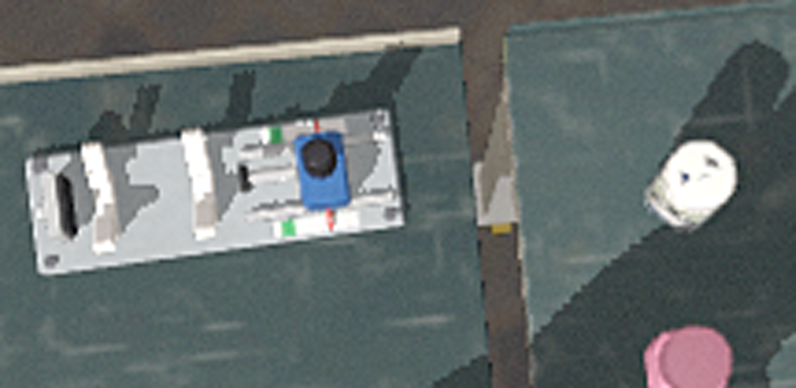

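View pics/cs.png

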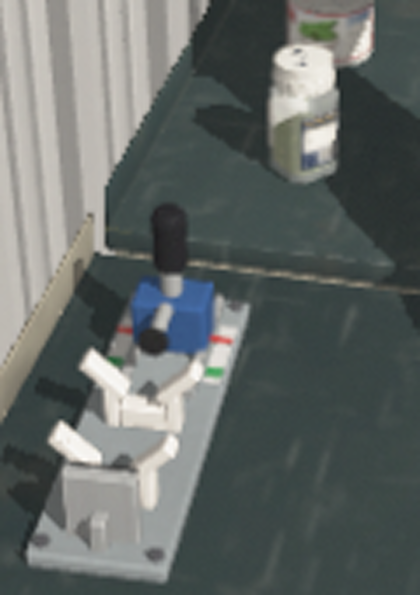

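```bash
cat >> h.py <<'E'
T=lambda u,v:((u+.5)/3.7-.5+225,(v+.5)/3.7-.5+145)
S=lambda u,v:((u+.5)/3.5-.5+230,(v+.5)/3.5-.5+170)
E
python3 - <<'E'
from h import *
np.set_printoptions(precision=4,suppress=True)
print("cap",tri(ray("top",*T(706,172)),ray("side",*S(304,58))))
print("handle top",tri(ray("top",*T(319,148)),ray("side",*S(169,210))))
for n,a,b in [("jig -y near",(403,222),(246,302)),("stop near",(42,274),(165,580)),("stop far",(27,158),(30,552))]:
    print(n,tri(ray("top",*T(*a)),ray("side",*S(*b))))
c=np.array([onz("top",*T(*q),.012)[:2] for q in [(27,158),(390,110),(403,222),(42,274)]])
print(c,c.mean(0)); 
for i in range(4): print(np.linalg.norm(c[i]-c[i-1]))
d=(c[0]+c[3]-c[1]-c[2])/2; print("jig y ang",np.degrees(np.arctan2(d[1],d[0])))
# right table edges
print("table edge side", [onz("side",*S(*q),0) for q in [(108,245),(415,288)]],[onz("top",*T(*q),0) for q in [(505,30),(530,380)]])
E
```

```text
cap (array([ 0.4682, -0.302 ,  0.0955]), np.float64(0.0007449639077164507))
handle top (array([ 0.4853, -0.0454,  0.1161]), np.float64(0.0015654806851878344))
jig -y near (array([ 0.4501, -0.0994,  0.0122]), np.float64(0.003047894631474391))
stop near (array([0.418 , 0.1581, 0.0038]), np.float64(0.0013708797662139063))
stop far (array([0.4988, 0.1663, 0.0114]), np.float64(0.0016379667437905888))
[[ 0.4995  0.1665]
 [ 0.5289 -0.092 ]
 [ 0.4486 -0.0998]
 [ 0.4166  0.1564]] [0.4734 0.0328]
0.08357237280314354
0.26016968005028435
0.08060064337019288
0.25819960531764063
jig y ang 96.80450387741857
table edge side [array([ 0.5756, -0.1536,  0.    ]), array([ 0.3466, -0.1651,  0.    ])] [array([ 0.5872, -0.1756,  0.    ]), array([ 0.3355, -0.1877,  0.    ])]
```

```bash
cat >> h.py <<'E'
np.set_printoptions(precision=3,suppress=True)
ANG=np.radians(6.8)
def Rt(a_deg,psi=ANG):  # tool orientation: jaws along jig x, tilted a about tool y (toward jig +y)
    e=np.array([np.cos(psi),np.sin(psi),0]); z=np.array([0,0,-1.]); M=np.stack([np.cross(e,z),e,z],1)
    return R.from_matrix(M)*R.from_rotvec([0,np.radians(a_deg),0])
def delta(grasp,Rn,back=0):
    s=env.get_state(); R0=R.from_quat(s["eef_rot"]); z=Rn.as_matrix()[:,2]
    tcp=np.array(grasp)+z*(.019-back)
    print("t",s["t"],"tcp",tcp,"shift cm",R0.inv().apply(tcp-s["tcp_pos"])*100,"rv",(R0.inv()*Rn).as_rotvec(),"gap",s["finger_gap"],"q",s["joint_pos"],"F",s["ft_force"])
E
python3 - <<'E'
from h import *
for n,z,p in [("pink1",.09,(411,243)),("pink2",.09,(407,286)),("tin",.058,(489,180)),("tape",.02,(474,264)),("yellowbottle",.15,(543,160))]: print(n,onz("top",*p,z))
J=[.468,-.302,.050]
delta([.468,-.302,.18],Rt(55),.10)
delta([.468,-.302,.050],Rt(55),.10)
E
```

```text
pink1 [ 0.34  -0.288  0.09 ]
pink2 [ 0.235 -0.275  0.09 ]
tin [ 0.498 -0.493  0.058]
tape [ 0.287 -0.458  0.02 ]
yellowbottle [ 0.527 -0.594  0.15 ]
t 0.1 tcp [ 0.476 -0.368  0.226] shift cm [ 37.296 -15.277  -0.444] rv [ 0.689  0.781 -1.325] gap 0.9966917374642645 q [ 1.304  0.333 -0.065  1.461  0.022  1.35  -0.089] F [ 0.338 -0.059  0.907]
t 0.1 tcp [ 0.476 -0.368  0.096] shift cm [ 37.297 -15.26   12.556] rv [ 0.689  0.781 -1.325] gap 0.9966917374642645 q [ 1.304  0.333 -0.065  1.461  0.022  1.35  -0.089] F [ 0.338 -0.059  0.907]
```

Emit:
jog_arm --rows '[[[8,-3,-7],[0,0,-0.1],-1],[[12,-5,-7],[0.1,0.1,-0.2],-1],[[16,-7,-7],[0.15,0.2,-0.4],-1],[[20,-9,-7],[0.25,0.3,-0.5],-1],[[24,-10,-7],[0.3,0.37,-0.62],-1],[[28,-12,-7],[0.37,0.43,-0.72],-1],[[32,-13,-7],[0.43,0.49,-0.83],-1],[[35,-14,-7],[0.48,0.54,-0.92],-1],[[37.3,-15.2,-7],[0.53,0.6,-1.02],-1],[[37.3,-15.2,-7],[0.6,0.68,-1.15],-1],[[37.3,-15.2,-7],[0.65,0.73,-1.25],-1],[[37.3,-15.2,-7],[0.69,0.78,-1.325],-1]]'

```text
t: 1.1
tcp_pos: [0.4777, -0.3668, 0.2926]
eef_rot: [0.677, 0.611, 0.272, -0.307]
ft_force: [-0.0, -0.9, -0.6]
finger_gap: 1.0
```

```bash
python3 - <<'E'
from h import *
delta([.468,-.302,.18],Rt(55),.10)
delta([.468,-.302,.05],Rt(55),.10)
E
```

```text
t 1.1 tcp [ 0.476 -0.368  0.226] shift cm [-5.013  0.373  4.305] rv [ 0.092  0.109 -0.18 ] gap 1.0001983187919132 q [ 1.079  0.784 -0.446  0.928 -0.357  2.029  0.489] F [-0.01  -0.927 -0.553]
t 1.1 tcp [ 0.476 -0.368  0.096] shift cm [-14.68    1.462  12.929] rv [ 0.092  0.109 -0.18 ] gap 1.0001983187919132 q [ 1.079  0.784 -0.446  0.928 -0.357  2.029  0.489] F [-0.01  -0.927 -0.553]
```

Emit:
jog_arm --rows '[[[-2,0.1,1.7],[0.03,0.04,-0.06],-1],[[-5,0.4,4.3],[0.06,0.07,-0.12],-1],[[-5,0.4,4.3],[0.09,0.11,-0.18],-1],[[-5,0.4,4.3],[0.09,0.11,-0.18],-1],[[-5,0.4,4.3],[0.09,0.11,-0.18],-1]]'

```text
t: 1.52
tcp_pos: [0.4743, -0.3683, 0.224]
eef_rot: [0.592, 0.66, 0.309, -0.343]
ft_force: [-0.0, 0.1, 1.3]
finger_gap: 1.0
```

```bash
python3 - <<'E'
from h import *
delta([.468,-.302,.18],Rt(55),.10)
delta([.468,-.302,.05],Rt(55),.10)
a=viewer.capture("top")[110:310,330:530]; b=viewer.capture("side")[60:260,230:430]
cv2.imwrite("pics/pre.png",cv2.resize(np.hstack([a,b]),None,fx=2,fy=2,interpolation=cv2.INTER_CUBIC))
E
```

```text
t 1.5167 tcp [ 0.476 -0.368  0.226] shift cm [ 0.219  0.161 -0.123] rv [ 0.01   0.    -0.005] gap 0.9997742153474463 q [ 1.202  1.013 -0.81   0.878 -0.11   2.058  0.556] F [-0.041  0.119  1.335]
t 1.5167 tcp [ 0.476 -0.368  0.096] shift cm [-10.43    0.14    7.334] rv [ 0.01   0.    -0.005] gap 0.9997742153474463 q [ 1.202  1.013 -0.81   0.878 -0.11   2.058  0.556] F [-0.041  0.119  1.335]
```

View pics/pre.png

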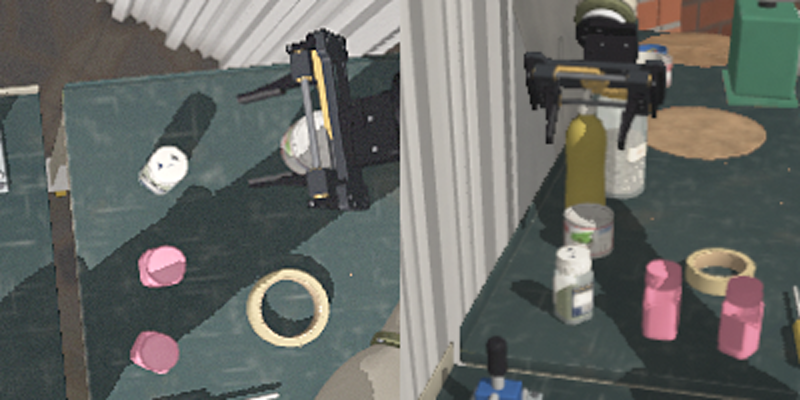

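The picture shows the gripper tilted and in line with the jar (top pane, jar at (163,168)) with the pinks clear. Next I check the bottle and tin against the wrist.

```bash
python3 - <<'E'
from h import *
print("bottle cap",tri(ray("top",559,153),ray("side",323,105)))
print("bottle base side",onz("side",322,178,0), "glass lid",tri(ray("top",604,167),ray("side",341,103)))
print("tin", tri(ray("top",489,179),ray("side",324,168)))
p=env.get_state()
# flange location estimate: points behind tcp at grasp pose
for a in (45,50,55):
  z=Rt(a).as_matrix()[:,2]
  for s in (.15,.25,.35): print(a,s,np.array([.468,-.302,.05])-z*s)
E
```

```text
bottle cap (array([ 0.533, -0.607,  0.21 ]), np.float64(0.005488527820594124))
bottle base side [ 0.515 -0.53   0.   ] glass lid (array([ 0.503, -0.716,  0.184]), np.float64(0.003875197517088982))
tin (array([ 0.5  , -0.494,  0.054]), np.float64(0.0008544553413153295))
45 0.15 [ 0.481 -0.407  0.156]
45 0.25 [ 0.489 -0.478  0.227]
45 0.35 [ 0.497 -0.548  0.297]
50 0.15 [ 0.482 -0.416  0.146]
50 0.25 [ 0.491 -0.492  0.211]
50 0.35 [ 0.5   -0.568  0.275]
55 0.15 [ 0.483 -0.424  0.136]
55 0.25 [ 0.492 -0.505  0.193]
55 0.35 [ 0.502 -0.587  0.251]
```

```bash
python3 - <<'E'
from h import *
P=np.radians(-3)
delta([.468,-.302,.15],Rt(48,P),.10)
delta([.468,-.302,.05],Rt(48,P),.09)
E
```

```text
t 1.6167 tcp [ 0.465 -0.362  0.204] shift cm [-1.289 -0.825  1.85 ] rv [-0.123 -0.119  0.099] gap 0.9991847234313835 q [ 1.199  1.007 -0.799  0.879 -0.117  2.058  0.558] F [-0.097 -0.156 -1.017]
t 1.6167 tcp [ 0.465 -0.355  0.098] shift cm [-9.587 -0.712  8.596] rv [-0.123 -0.119  0.099] gap 0.9991847234313835 q [ 1.199  1.007 -0.799  0.879 -0.117  2.058  0.558] F [-0.097 -0.156 -1.017]
```

Emit:
jog_arm --rows '[[[-0.7,-0.4,0.9],[-0.06,-0.06,0.05],-1],[[-1.3,-0.8,1.9],[-0.12,-0.12,0.1],-1],[[-3.5,-0.8,3.7],[-0.12,-0.12,0.1],-1],[[-5.5,-0.75,5.3],[-0.12,-0.12,0.1],-1],[[-7.5,-0.7,7],[-0.12,-0.12,0.1],-1],[[-9.6,-0.7,8.6],[-0.12,-0.12,0.1],-1],[[-9.6,-0.7,8.6],[-0.12,-0.12,0.1],-1],[[-9.6,-0.7,8.6],[-0.12,-0.12,0.1],-1]]'

```text
t: 2.28
tcp_pos: [0.4644, -0.3551, 0.0975]
eef_rot: [0.664, 0.629, 0.291, -0.281]
ft_force: [-0.3, -0.2, 1.0]
finger_gap: 1.002
```

```bash
python3 - <<'E'
from h import *
P=np.radians(-3)
delta([.468,-.302,.05],Rt(48,P),.09)
delta([.468,-.302,.05],Rt(48,P),.0)
a=viewer.capture("top")[110:310,330:530]; b=viewer.capture("side")[60:260,230:430]
cv2.imwrite("pics/pre2.png",cv2.resize(np.hstack([a,b]),None,fx=2,fy=2,interpolation=cv2.INTER_CUBIC))
E
```

```text
t 2.2833 tcp [ 0.465 -0.355  0.098] shift cm [0.032 0.083 0.035] rv [-0.006  0.004 -0.004] gap 1.0018599438694213 q [ 1.305  0.959 -0.759  1.198 -0.065  1.679  0.592] F [-0.306 -0.169  1.045]
t 2.2833 tcp [ 0.469 -0.288  0.037] shift cm [0.066 0.134 9.035] rv [-0.006  0.004 -0.004] gap 1.0018599438694213 q [ 1.305  0.959 -0.759  1.198 -0.065  1.679  0.592] F [-0.306 -0.169  1.045]
```

View pics/pre2.png

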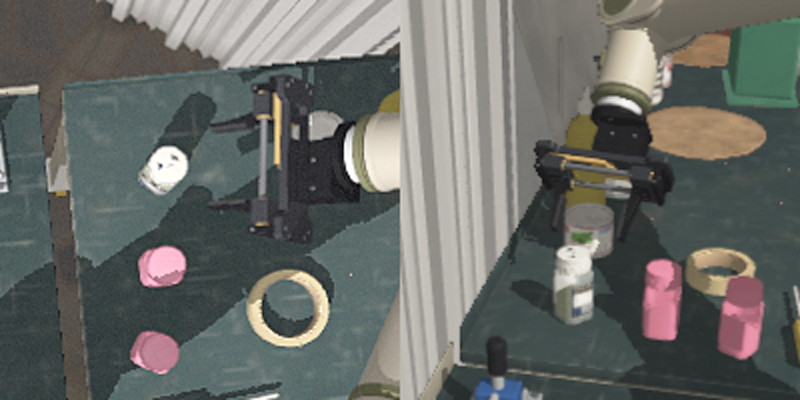

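The fingertips (rows 127 and 205) straddle the jar's row, about 168, and everything is clear. Approaching.

Emit:
jog_arm --rows '[[[0,0.1,2],[0,0,0],-1],[[0,0.1,4],[0,0,0],-1],[[0,0.1,5.5],[0,0,0],-1],[[0,0.1,7],[0,0,0],-1],[[0,0.1,8],[0,0,0],-1],[[0,0.1,9],[0,0,0],-1],[[0,0.1,9],[0,0,0],-1],[[0,0.1,9],[0,0,0],-1]]'

```text
t: 3.05
tcp_pos: [0.4695, -0.2887, 0.0376]
eef_rot: [0.663, 0.63, 0.292, -0.28]
ft_force: [-0.3, -0.2, 0.3]
finger_gap: 1.001
```

Emit:
jog_arm --rows '[[[0,0,0],[0,0,0],0.2],[[0,0,0],[0,0,0],0.2],[[0,0,0],[0,0,0],0.2],[[0,0,0],[0,0,0],1],[[0,0,0],[0,0,0],1],[[0,0,0],[0,0,0],1],[[0,0,0],[0,0,0],1],[[0,0,0],[0,0,0],1]]' --squeeze 18

```text
t: 3.72
tcp_pos: [0.4693, -0.2884, 0.0371]
eef_rot: [0.663, 0.63, 0.292, -0.28]
ft_force: [0.1, -0.5, 0.7]
finger_gap: 0.602
```

```bash
python3 - <<'E'
from h import *
delta([.468,-.302,.05],Rt(48,np.radians(-3)),0)
a=viewer.capture("top")[110:310,330:530]; b=viewer.capture("side")[60:260,230:430]
cv2.imwrite("pics/grip.png",cv2.resize(np.hstack([a,b]),None,fx=2,fy=2,interpolation=cv2.INTER_CUBIC))
E
```

```text
t 3.7167 tcp [ 0.469 -0.288  0.037] shift cm [ 0.046 -0.06   0.019] rv [-0.005  0.004 -0.001] gap 0.6019385419204826 q [ 1.306  0.958 -0.774  1.383 -0.062  1.493  0.593] F [ 0.102 -0.466  0.695]
```

View pics/grip.png

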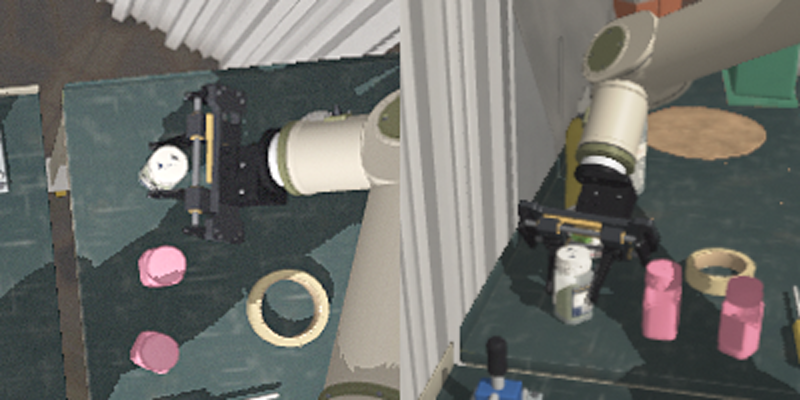

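Emit:
jog_arm --rows '[[[0,0,0],[0,0,0],1],[[0,0,0],[0,0,0],1],[[0,0,0],[0,0,0],1],[[0,0,0],[0,0,0],1],[[0,0,0],[0,0,0],1],[[0,0,0],[0,0,0],1]]' --squeeze 18

```text
t: 4.32
tcp_pos: [0.4693, -0.2883, 0.0371]
eef_rot: [0.663, 0.63, 0.292, -0.281]
ft_force: [-0.7, -1.5, 0.9]
finger_gap: 0.603
```

```bash
python3 - <<'E'
from h import *
delta([.468,-.302,.05],Rt(48,np.radians(-3)),0)
E
```

```text
t 4.3167 tcp [ 0.469 -0.288  0.037] shift cm [ 0.041 -0.061  0.015] rv [-0.005  0.004 -0.001] gap 0.6026333429487293 q [ 1.306  0.958 -0.774  1.383 -0.062  1.493  0.592] F [-0.729 -1.478  0.886]
```

```bash
python3 - <<'E'
from h import *
delta([.468,-.302,.23],Rt(48,np.radians(-3)),0)
delta([.470,.071,.20],Rt(-42),0)
E
```

```text
t 4.3167 tcp [ 0.469 -0.288  0.217] shift cm [ 13.374  -0.13  -12.078] rv [-0.005  0.004 -0.001] gap 0.6026333429487293 q [ 1.306  0.958 -0.774  1.383 -0.062  1.493  0.592] F [-0.729 -1.478  0.886]
t 4.3167 tcp [0.472 0.058 0.186] shift cm [34.287 -1.559 15.664] rv [ 0.005 -1.563 -0.187] gap 0.6026333429487293 q [ 1.306  0.958 -0.774  1.383 -0.062  1.493  0.592] F [-0.729 -1.478  0.886]
```

Emit:
jog_arm --rows '[[[0.6,0,-0.5],[0,0,0],1],[[1.9,0,-1.7],[0,0,0],1],[[3.8,0,-3.4],[0,0,0],1],[[5.7,0,-5.1],[0,0,0],1],[[7.6,0,-6.8],[0,0,0],1],[[9.5,0,-8.5],[0,0,0],1],[[11.4,0,-10.3],[0,0,0],1],[[13.3,0,-12],[0,0,0],1],[[13.3,0,-12],[0,0,0],1],[[13.3,0,-12],[0,0,0],1]]'

```text
t: 5.15
tcp_pos: [0.4706, -0.2879, 0.2186]
eef_rot: [0.663, 0.631, 0.292, -0.279]
ft_force: [0.0, -0.0, -2.1]
finger_gap: 0.602
```

```bash
python3 - <<'E'
from h import *
delta([.470,.071,.20],Rt(-42),0)
a=viewer.capture("top")[90:290,230:530]; b=viewer.capture("side")[40:240,230:330]
cv2.imwrite("pics/lift.png",cv2.resize(np.hstack([a,b]),None,fx=2,fy=2,interpolation=cv2.INTER_CUBIC))
E
```

```text
t 5.15 tcp [0.472 0.058 0.186] shift cm [20.886 -1.61  27.761] rv [ 0.008 -1.561 -0.186] gap 0.6024025100144397 q [ 1.337  0.761 -0.857  1.291 -0.175  1.722  0.477] F [ 0.026 -0.028 -2.149]
```

View pics/lift.png

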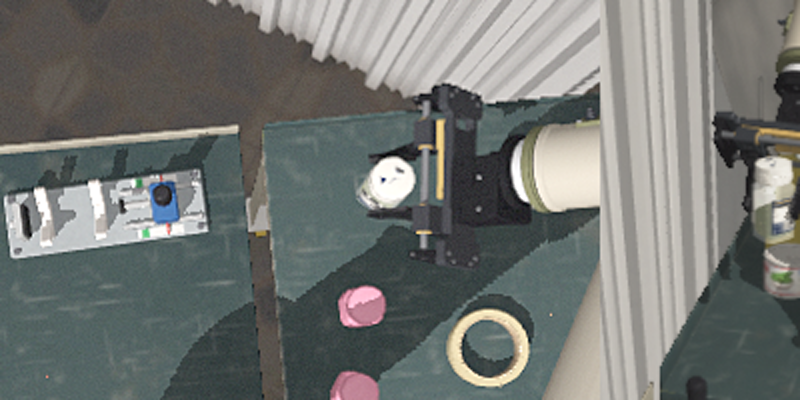

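Emit:
jog_arm --rows '[[[1.5,-0.1,2],[0,-0.07,-0.01],1],[[3,-0.2,4],[0,-0.18,-0.02],1],[[4.5,-0.3,6],[0,-0.29,-0.03],1],[[6,-0.45,8],[0,-0.4,-0.05],1],[[7.5,-0.6,10],[0,-0.51,-0.06],1],[[9,-0.7,12],[0,-0.62,-0.075],1],[[10.5,-0.8,14],[0,-0.73,-0.09],1],[[12,-0.9,16],[0,-0.84,-0.1],1],[[13.5,-1,18],[0,-0.95,-0.11],1],[[15,-1.1,20],[0,-1.06,-0.13],1],[[16.5,-1.3,22],[0,-1.17,-0.14],1],[[18,-1.4,24],[0,-1.25,-0.15],1]]'

```text
t: 6.25
tcp_pos: [0.4702, 0.0087, 0.1892]
eef_rot: [0.663, 0.72, -0.129, 0.161]
ft_force: [-0.3, -0.1, -1.4]
finger_gap: 0.607
```

```bash
python3 - <<'E'
from h import *
delta([.470,.071,.20],Rt(-42),0)
E
```

```text
t 6.25 tcp [0.472 0.058 0.186] shift cm [ 4.655  0.553 -1.669] rv [ 0.006 -0.318 -0.041] gap 0.606590566882014 q [ 0.701  0.2   -1.198  1.886  0.587  1.381 -0.595] F [-0.328 -0.082 -1.366]
```

Emit:
jog_arm --rows '[[[1.4,0.2,-0.5],[0,-0.08,-0.01],1],[[3,0.4,-1.1],[0,-0.18,-0.02],1],[[4.6,0.5,-1.7],[0,-0.28,-0.03],1],[[4.6,0.5,-1.7],[0,-0.32,-0.04],1],[[4.6,0.5,-1.7],[0,-0.32,-0.04],1],[[4.6,0.5,-1.7],[0,-0.32,-0.04],1]]'

```text
t: 6.75
tcp_pos: [0.4704, 0.058, 0.1844]
eef_rot: [0.619, 0.701, -0.236, 0.266]
ft_force: [0.6, 0.3, -1.0]
finger_gap: 0.601
```

```bash
python3 - <<'E'
from h import *
delta([.470,.071,.20],Rt(-42),0)
T_=viewer.capture("top");S_=viewer.capture("side")
cv2.imwrite("pics/t3.png",T_);cv2.imwrite("pics/s3.png",S_)
a=T_[110:260,200:380]; b=S_[170:320,180:360]
cv2.imwrite("pics/above.png",cv2.resize(np.hstack([a,b]),None,fx=2.2,fy=2.2,interpolation=cv2.INTER_CUBIC))
E
```

```text
t 6.75 tcp [0.472 0.058 0.186] shift cm [-0.077  0.111 -0.123] rv [ 0.002 -0.007  0.005] gap 0.6006821900598672 q [ 0.242  0.45  -1.087  1.822  0.883  1.719 -0.938] F [ 0.627  0.322 -1.04 ]
```

View pics/above.png

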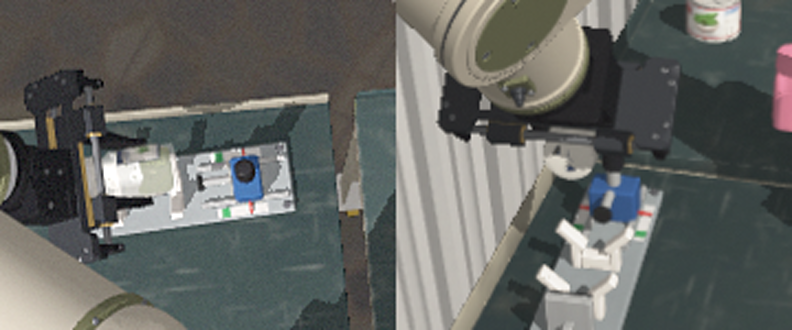

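```bash
python3 - <<'E'
from h import *
im=cv2.imread("pics/top0.png")[145:250,225:440]
im=cv2.resize(im,None,fx=3.7,fy=3.7,interpolation=cv2.INTER_CUBIC)
m=((im.min(2)>205)).astype(np.uint8); m[:, 240:]=0; m[:110]=0
n,l,st,c=cv2.connectedComponentsWithStats(m)
cs=[]
for i in range(1,n):
    if st[i][4]>400:
        ys,xs=np.where(l==i); r=cv2.minAreaRect(np.stack([xs,ys],1).astype(np.float32)); print(st[i],r)
        f=np.array([xs[ys<=ys.min()+4].mean(),ys.min()]); g=np.array([xs[ys>=ys.max()-4].mean(),ys.max()])
        a,b=onz("top",*T(*f),.058),onz("top",*T(*g),.058); print(f,g,a,b,(a+b)/2)
E
```

```text
[ 167  131   49  110 1774] ((198.8584747314453, 185.23301696777344), (108.60870361328125, 38.164344787597656), 73.79097747802734)
[192.804 131.   ] [202.907 240.   ] [0.509 0.044 0.058] [0.433 0.038 0.058] [0.471 0.041 0.058]
[  82  145   35  111 1520] ((99.45205688476562, 199.79452514648438), (109.70965576171875, 25.333717346191406), 83.9909896850586)
[ 91.636 145.   ] [101.042 255.   ] [0.5   0.114 0.058] [0.424 0.108 0.058] [0.462 0.111 0.058]
[ 34 173  26  66 890] ((44.12477493286133, 205.184814453125), (64.14923095703125, 25.16590118408203), 85.03025817871094)
[ 46.041 173.   ] [ 45.93 238.  ] [0.482 0.145 0.058] [0.437 0.145 0.058] [0.459 0.145 0.058]
```

```bash
python3 - <<'E'
from h import *
for z in (.20,.10,.072,.064): delta([.470,.072,z],Rt(-42),0)
E
```

```text
t 6.85 tcp [0.472 0.059 0.186] shift cm [ 0.249  0.077 -0.234] rv [ 0.001 -0.006 -0.001] gap 0.6020450036753544 q [ 0.246  0.447 -1.087  1.822  0.883  1.719 -0.938] F [ 0.164  0.088 -1.314]
t 6.85 tcp [0.472 0.059 0.086] shift cm [6.892 0.065 7.241] rv [ 0.001 -0.006 -0.001] gap 0.6020450036753544 q [ 0.246  0.447 -1.087  1.822  0.883  1.719 -0.938] F [ 0.164  0.088 -1.314]
t 6.85 tcp [0.472 0.059 0.058] shift cm [8.752 0.061 9.334] rv [ 0.001 -0.006 -0.001] gap 0.6020450036753544 q [ 0.246  0.447 -1.087  1.822  0.883  1.719 -0.938] F [ 0.164  0.088 -1.314]
t 6.85 tcp [0.472 0.059 0.05 ] shift cm [9.284 0.06  9.932] rv [ 0.001 -0.006 -0.001] gap 0.6020450036753544 q [ 0.246  0.447 -1.087  1.822  0.883  1.719 -0.938] F [ 0.164  0.088 -1.314]
```

Emit:
jog_arm --rows '[[[1.3,0.1,1.1],[0,0,0],1],[[2.6,0.1,2.5],[0,0,0],1],[[4,0.1,4],[0,0,0],1],[[5.4,0.1,5.6],[0,0,0],1],[[6.9,0.1,7.2],[0,0,0],1],[[7.8,0.1,8.3],[0,0,0],1],[[8.5,0.1,9],[0,0,0],1],[[8.75,0.1,9.3],[0,0,0],1],[[8.75,0.1,9.3],[0,0,0],1],[[8.75,0.1,9.3],[0,0,0],1]]'

```text
t: 7.68
tcp_pos: [0.4724, 0.0604, 0.0591]
eef_rot: [0.621, 0.699, -0.235, 0.267]
ft_force: [0.6, -0.7, 0.2]
finger_gap: 0.605
```

```bash
python3 - <<'E'
from h import *
delta([.470,.072,.064],Rt(-42),0)
T_=viewer.capture("top");S_=viewer.capture("side")
a=T_[130:230,200:340]; b=S_[200:300,210:350]
cv2.imwrite("pics/low.png",cv2.resize(np.vstack([a,b]),None,fx=3,fy=3,interpolation=cv2.INTER_CUBIC))
E
```

```text
t 7.6833 tcp [0.472 0.059 0.05 ] shift cm [ 0.543 -0.101  0.747] rv [ 0.002 -0.006 -0.001] gap 0.6051456396304395 q [ 0.138  0.653 -0.98   1.894  1.013  1.61  -1.139] F [ 0.621 -0.662  0.249]
```

View pics/low.png

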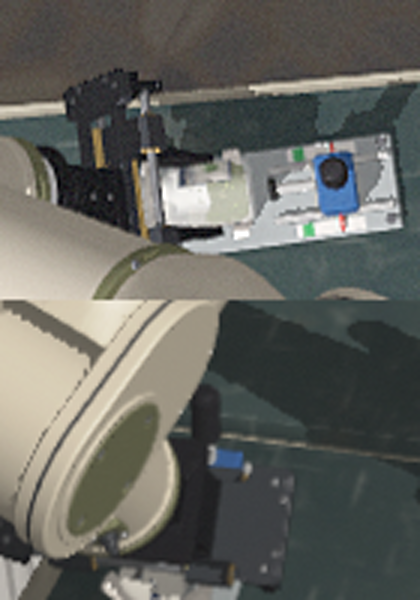

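Emit:
jog_arm --rows '[[[0.13,0,0.15],[0,0,0],1],[[0.26,0,0.3],[0,0,0],1],[[0.35,0,0.4],[0,0,0],1],[[0.4,0,0.45],[0,0,0],1],[[0.45,0,0.5],[0,0,0],1],[[0.45,0,0.5],[0,0,0],1]]'

```text
t: 8.28
tcp_pos: [0.4723, 0.0606, 0.0519]
eef_rot: [0.62, 0.699, -0.235, 0.267]
ft_force: [0.9, 1.0, 2.7]
finger_gap: 0.603
```

```bash
python3 - <<'E'
from h import *
delta([.470,.072,.062],Rt(-42),0)
print(onz("top",200+248/3,130+190/3,.07), onz("top",200+163/3,130+195/3,.08))
E
```

```text
t 8.2833 tcp [0.472 0.059 0.048] shift cm [ 0.183 -0.092  0.369] rv [ 0.003 -0.005 -0.   ] gap 0.6028427184237792 q [ 0.132  0.665 -0.973  1.897  1.021  1.604 -1.149] F [0.938 1.034 2.726]
[0.473 0.028 0.07 ] [0.468 0.098 0.08 ]
```

Emit:
jog_arm --rows '[[[0.07,0,0.08],[0,0,0],1],[[0.13,0,0.15],[0,0,0],1],[[0.13,0,0.15],[0,0,0],1],[[0.13,0,0.15],[0,0,0],1]]'

```text
t: 8.62
tcp_pos: [0.4726, 0.0607, 0.0509]
eef_rot: [0.62, 0.699, -0.235, 0.268]
ft_force: [-0.5, 2.6, 12.8]
finger_gap: 0.606
```

Emit:
jog_arm --rows '[[[0.07,0,0.08],[0,0,0],1],[[0.13,0,0.15],[0,0,0],1],[[0.13,0,0.15],[0,0,0],1],[[0.13,0,0.15],[0,0,0],1]]'

```text
t: 8.95
tcp_pos: [0.4728, 0.0607, 0.0502]
eef_rot: [0.62, 0.698, -0.235, 0.269]
ft_force: [-3.9, 4.3, 23.8]
finger_gap: 0.602
```

Emit:
jog_arm --rows '[[[-0.13,0,-0.15],[0,0,0],1],[[-0.2,0,-0.22],[0,0,0],1],[[-0.2,0,-0.22],[0,0,0],1],[[-0.2,0,-0.22],[0,0,0],1]]'

```text
t: 9.28
tcp_pos: [0.4725, 0.0607, 0.0507]
eef_rot: [0.62, 0.699, -0.235, 0.267]
ft_force: [4.0, 3.0, 3.5]
finger_gap: 0.601
```

Emit:
jog_arm --rows '[[[0,0,0],[0,0,0],-0.3],[[0,0,0],[0,0,0],-0.4],[[0,0,0],[0,0,0],-0.6],[[0,0,0],[0,0,0],-0.8],[[0,0,0],[0,0,0],-1],[[0,0,0],[0,0,0],-1],[[0,0,0],[0,0,0],-1],[[0,0,0],[0,0,0],-1]]'

```text
t: 9.95
tcp_pos: [0.4719, 0.0603, 0.0505]
eef_rot: [0.62, 0.699, -0.236, 0.267]
ft_force: [-0.9, 0.1, 0.2]
finger_gap: 0.985
```

Emit:
jog_arm --rows '[[[-0.65,0,-0.75],[0,0,0],-1],[[-2,0,-2.2],[0,0,0],-1],[[-4,0,-4.4],[0,0,0],-1],[[-6,0,-6.6],[0,0,0],-1],[[-8,0,-8.9],[0,0,0],-1],[[-10,0,-11],[0,0,0],-1],[[-10,0,-11],[0,0,0],-1]]'

```text
t: 10.53
tcp_pos: [0.4732, 0.0602, 0.2048]
eef_rot: [0.621, 0.698, -0.233, 0.269]
ft_force: [0.5, 0.5, 0.3]
finger_gap: 1.001
```

```bash
python3 - <<'E'
from h import *
delta([.485,-.0454,.20],Rt(0),0)
E
```

```text
t 10.5333 tcp [ 0.485 -0.045  0.181] shift cm [-6.356 -0.114  8.839] rv [ 0.009  0.727 -0.002] gap 1.0012711679196156 q [ 0.25   0.426 -1.099  1.798  0.874  1.74  -0.917] F [0.509 0.477 0.346]
```

Emit:
jog_arm --rows '[[[-0.9,0,1.2],[0,0.11,0],-1],[[-1.8,0,2.4],[0,0.22,0],-1],[[-2.7,0,3.6],[0,0.33,0],-1],[[-3.6,0,5],[0,0.44,0],-1],[[-4.5,-0.1,6.2],[0,0.55,0],-1],[[-5.4,-0.1,7.5],[0.01,0.66,0],-1],[[-6.35,-0.1,8.8],[0.01,0.73,0],-1],[[-6.35,-0.1,8.8],[0.01,0.73,0],-1],[[-6.35,-0.1,8.8],[0.01,0.73,0],-1]]'

```text
t: 11.28
tcp_pos: [0.4833, -0.0508, 0.1755]
eef_rot: [0.668, 0.744, -0.002, -0.004]
ft_force: [0.7, 0.4, 0.1]
finger_gap: 0.998
```

```bash
python3 - <<'E'
from h import *
delta([.485,-.0454,.095],Rt(0),0)
T_=viewer.capture("top");S_=viewer.capture("side")
a=T_[110:240,210:380]; b=S_[190:320,210:380]
cv2.imwrite("pics/laid.png",cv2.resize(np.hstack([a,b]),None,fx=2.3,fy=2.3,interpolation=cv2.INTER_CUBIC))
E
```

```text
t 11.2833 tcp [ 0.485 -0.045  0.076] shift cm [0.475 0.305 9.951] rv [-0.008 -0.004 -0.011] gap 0.998313288165579 q [ 1.147  0.265 -1.258  1.827  0.261  1.25  -0.079] F [0.703 0.439 0.058]
```

View pics/laid.png

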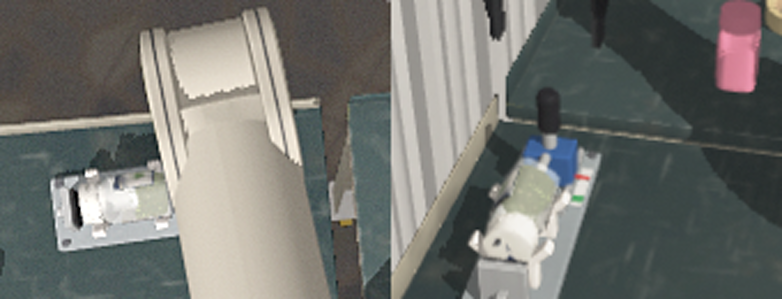

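The jar lies in the V rests with its white cap at the stop, and the fingers straddle the handle (side pane, handle at (548,95)). Descending onto the handle.

Emit:
jog_arm --rows '[[[0.5,0.3,1],[0,0,0],-1],[[0.5,0.3,3],[0,0,-0.01],-1],[[0.5,0.3,5],[0,0,-0.01],-1],[[0.5,0.3,7],[0,0,-0.01],-1],[[0.5,0.3,8.5],[0,0,-0.01],-1],[[0.5,0.3,9.7],[0,0,-0.01],-1],[[0.5,0.3,9.7],[0,0,-0.01],-1],[[0.5,0.3,9.7],[0,0,-0.01],-1]]'

```text
t: 12.05
tcp_pos: [0.4852, -0.0396, 0.079]
eef_rot: [0.66, 0.751, -0.002, -0.003]
ft_force: [-0.9, 0.7, 0.2]
finger_gap: 1.0
```

Emit:
jog_arm --rows '[[[0,0,0],[0,0,0],1],[[0,0,0],[0,0,0],1],[[0,0,0],[0,0,0],1],[[0,0,0],[0,0,0],1],[[0,0,0],[0,0,0],1],[[0,0,0],[0,0,0],1],[[0,0,0],[0,0,0],1],[[0,0,0],[0,0,0],1],[[0,0,0],[0,0,0],1],[[0,0,0],[0,0,0],1]]' --squeeze 20

```text
t: 12.88
tcp_pos: [0.4853, -0.041, 0.0787]
eef_rot: [0.661, 0.75, -0.002, -0.003]
ft_force: [-0.4, 0.4, 0.7]
finger_gap: 0.327
```

```bash
python3 - <<'E'
from h import *
delta([.485,-.0454,.095],Rt(0),0)
d=np.array([-np.sin(ANG),np.cos(ANG),0]); delta(np.array([.485,-.0454,.095])+.03*d,Rt(0),0)
E
```

```text
t 12.8833 tcp [ 0.485 -0.045  0.076] shift cm [-0.43  -0.082  0.273] rv [-0.007 -0.002  0.008] gap 0.32660583118211944 q [ 1.     0.404 -1.156  1.931  0.416  1.085 -0.204] F [-0.352  0.364  0.72 ]
t 12.8833 tcp [ 0.481 -0.016  0.076] shift cm [ 2.57  -0.059  0.28 ] rv [-0.007 -0.002  0.008] gap 0.32660583118211944 q [ 1.     0.404 -1.156  1.931  0.416  1.085 -0.204] F [-0.352  0.364  0.72 ]
```

Emit:
jog_arm --rows '[[[0,0,0],[0,0,0],1],[[0,0,0],[0,0,0],1],[[0.4,0,0],[0,0,0],1],[[0.8,0,0],[0,0,0],1],[[1.2,0,0],[0,0,0],1],[[1.6,0,0],[0,0,0],1],[[2,0,0],[0,0,0],1],[[2,0,0],[0,0,0],1],[[2,0,0],[0,0,0],1]]' --squeeze 45

```text
t: 13.63
tcp_pos: [0.4826, -0.0213, 0.0787]
eef_rot: [0.661, 0.75, -0.002, -0.003]
ft_force: [-3.3, -5.1, 1.6]
finger_gap: 0.252
```

Emit:
jog_arm --rows '[[[0.2,0,0],[0,0,0],1],[[0.4,0,0],[0,0,0],1],[[0.6,0,0],[0,0,0],1],[[0.8,0,0],[0,0,0],1],[[1,0,0],[0,0,0],1],[[1,0,0],[0,0,0],1],[[1,0,0],[0,0,0],1]]'

```text
t: 14.22
tcp_pos: [0.4815, -0.0131, 0.0786]
eef_rot: [0.662, 0.75, -0.003, -0.003]
ft_force: [-1.3, -9.4, 1.1]
finger_gap: 0.253
```

```bash
python3 - <<'E'
from h import *
s=env.get_state(); print(s["tcp_pos"],s["ft_force"],s["moment"],s["finger_gap"],s["joint_pos"])
print("travel",((s["tcp_pos"]-[.4853,-.041,.0787])@[-.118,.993,0]))
T_=viewer.capture("top");S_=viewer.capture("side")
cv2.imwrite("pics/tf.png",T_);cv2.imwrite("pics/sf.png",S_)
# red pointer & green band in side view, near strip
r=S_[230:310,230:320].astype(int); b,g,rr=r[...,0],r[...,1],r[...,2]
for n,m in (("red",(rr>150)&(g<100)&(b<100)),("green",(g>120)&(rr<90)&(b<110))):
    k,l,st,c=cv2.connectedComponentsWithStats(m.astype(np.uint8)); print(n,[(st[i][4],c[i]+[230,230],onz("side",*(c[i]+[230,230]),.014)) for i in range(1,k)])
E
```

```text
[ 0.482 -0.013  0.079] [-1.26  -9.361  1.095] [-2.108  0.192  0.038] 0.25252193686907554 [ 0.957  0.394 -1.167  1.944  0.41   1.081 -0.26 ]
travel 0.028113916559224458
red [(np.int32(5), array([290., 274.]), array([ 0.452, -0.024,  0.014]))]
green [(np.int32(4), array([290.5, 276. ]), array([ 0.448, -0.017,  0.014]))]
```

Emit:
jog_arm --rows '[[[0.1,0,0],[0,0,0],1],[[0.2,0,0],[0,0,0],1],[[0.2,0,0],[0,0,0],1],[[0.2,0,0],[0,0,0],1],[[0.2,0,0],[0,0,0],1],[[0.2,0,0],[0,0,0],1]]'

```text
t: 14.82
tcp_pos: [0.4814, -0.0115, 0.0787]
eef_rot: [0.662, 0.75, -0.003, -0.002]
ft_force: [-1.2, -10.9, 0.8]
finger_gap: 0.252
```

```bash
python3 - <<'E'
from h import *
s=env.get_state(); print(s["tcp_pos"],s["ft_force"],s["finger_gap"])
print("travel",((s["tcp_pos"]-[.4853,-.041,.0787])@[-.118,.993,0]))
T_=viewer.capture("top");S_=viewer.capture("side")
a=cv2.resize(T_[100:330,100:500],None,fx=1,fy=1); b=cv2.resize(S_[210:330,220:340],None,fx=3.3,fy=3.3,interpolation=cv2.INTER_CUBIC)
c=np.zeros((396,796,3),np.uint8); c[:230,:400]=a; c[:,400:]=b[:396,:396]
c[232:392,:400]=cv2.resize(S_[150:310,300:460],(400,160))
cv2.imwrite("pics/final.png",c)
E
```

```text
[ 0.481 -0.012  0.079] [ -1.207 -10.891   0.819] 0.2519942778135487
travel 0.02972770087048713
```

View pics/final.png

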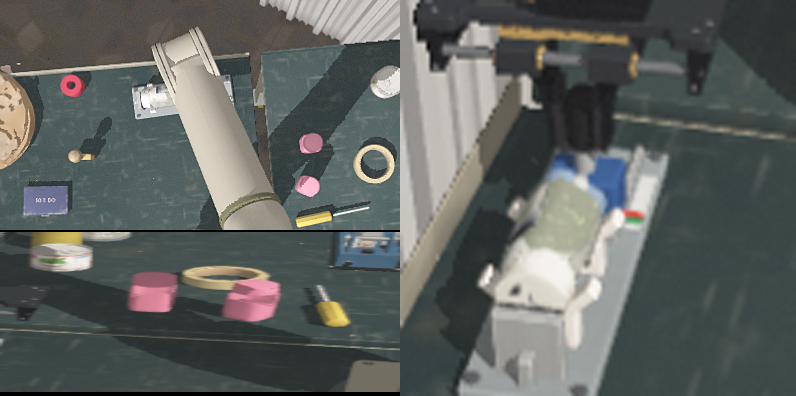

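The final view shows the jar pinned, cap on the stop, with the red pointer at the green band (633,215). Bystanders visible in it are unmoved. The 10.9 N push matches the force expected at 30 mm, so I hand in.

```bash
python3 -c "
from rig import env
print(env.job_done()); s=env.get_state(); print(s['t'],s['tcp_pos'],s['ft_force'])"
```

```text
the job is handed in; nothing more can be done
None
the job is handed in; nothing more can be done
```

I laid the spice jar nearest the jig in the V cradle with its cap toward the stop and let go of it. I then gripped the clamp handle, pushed it in, and handed the job in at about 15 s with the arm still holding it there.

**Clamp:** the gripper travelled 29.7 mm with a 10.9 N push, close to the 11 N the text gives at 30 mm. In the last side view, the pointer on the near strip stands at its green band. The far strip was hidden, so I did not check its pointer.

**Jar:** the last side view shows it seated between the rests with its cap end at the stop.

**Bystanders:** the stamp, ribbon, tin and pink look-alikes appear in the last pictures and look unmoved. I judged that by eye, without measuring.

**What disagreed:**
- **Finger opening:** it read about 52 mm on the 46 mm jar, but nothing slipped.
- **Seating force:** the arm pressed the jar into the rests with about 24 N for a moment, and I backed off before letting go.
- **State after hand-in:** no state could be read after the job was handed in.

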